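Sort salvaged electronic parts into bins and a two-tier case

ROBOT

A 6-joint arm with a two-finger parallel gripper is mounted at the origin on the work surface. World frame = base frame: x ahead of the robot, y to its left, z up, the work surface at z = 0. Lengths are in mm, angles in rad, forces in N, time in s.
With the tool pointing down it reaches from about 300 to 775 mm from the base axis. Payload 14.6 kg.
Tool frame: the origin (TCP) lies on the centre line of the jaws, within the pads' length; the fingertips stand 8 mm ahead of it and the grasp point (between the pads) lies 11 mm behind it; z points along the fingers, y is the direction in which the jaws open and shut (so a half turn about z gives the same grasp; the last joint's range is limited). The gripper opens to 94 mm and grips with 3 to 60 N. Pads are 16 mm wide; open, the fingers measure 119 mm over their backs; the gripper's body (75 mm by 177 mm) begins 78 mm behind the grasp point.
Start: joints at [1.229, 0.3, 1.521, -0, 1.321, -0.067], TCP at [149.243, 529.354, 213.446] pointing down, gripper open.
Joint ranges: [-3.03, 3.03], [-0.79, 2.21], [0.23, 2.52], [-1.04, 4.18], [0, 3.07], [-2.55, 2.55]. Speed limits (rad/s): [2.22, 2.22, 2.57, 3.14, 3.14, 3.14].

INTERFACE

Orientations are given as [roll, pitch, yaw] about the fixed x, y, z axes, in that order (R = Rz(yaw) Ry(pitch) Rx(roll)).
In Python, from cell import read_state, cams, manip gives the robot as it stands.
- The arm moves only by the shell command python3 -m handwheel 'ROWS' [OPENING] [FORCE]. ROWS is JSON, a list of rows, each a list of 4 numbers: the shift along the tool's x, y, z in m, then the turn about the tool's z in degrees. In form: [[dx, dy, dz, turn], ...]. A call has 1 to 5 rows; each row is the pose to reach, as a shift and turn from the pose measured when the call began, along the tool's axes at that moment; what a row does not reach only later rows make up. A row lasts 1/8 s, in which the tool goes at most 62.5 mm and 10.7 degrees, less where a joint would pass 70% of its speed; a pose out of reach is approached as far as the arm can. A call with a gripper value outside its range is refused whole. OPENING is the closure, from 0 (fully open) to 1 (shut), set as the call begins (- or left out, the last holds). The fingers move at their own pace and stop on an object; FORCE is the grip in N (left out, the last holds). Time passes only in rows, so rows that repeat a pose let the fingers close. It gives the time, the measured TCP pose, the force and the opening at its end, in the units of the state.
- read_state(): the state, without advancing time (a new reading comes with each control period).
- cams.camera(name): name is "scene" or "top"; returns the picture (420x560x3 uint8, red, green, blue); there is no depth.
- cams.get_calibration(name): a dict with "vertical_fov" (degrees; the focal length in pixels is half the picture's height over the tangent of half this angle, whatever the lens; pixels are square), "cx", "cy" (the principal point, pixels), "dist_coeffs" ([k1, k2, p1, p2, k3] as OpenCV has them; the pictures are not rectified), "R" (3x3) and "t" (3): a world point X has camera coordinates R X + t. Camera axes: x right, y down, z forward; pixel columns grow to the right and rows downward; lengths in mm; the calibration is good to about 2 mm. A picture is of the moment at which its call begins. get_calibration takes no time and is no camera call.
- manip.sign_off(): hands the job in, once; it reports no verdict.
The state is a dict: "clock": time; "joints": joint angles; "qd": joint speeds; "effort": joint torques, N m; "eef_pos": TCP position; "eef_rot": TCP orientation; "wrist_force": force on the tool from outside, world axes, zero at the start; "moment": the same for the moment, N m; "finger_gap": finger opening in mm.
Only numpy, scipy, OpenCV 4.12 (cv2) and the standard library are available. Lean on these libraries where they do the work, as an engineer would, in place of code of your own. Each camera call takes 0.05 s, during which the arm holds its last target. There are 200 camera calls.

TASK

Sort the four loose components on the grey mat, each set down upright as it stands now. The blue capacitor, the black finned heat sink and the copper-wound choke each go into the empty front bay of the white bin that already holds a sample of the same kind; the yellow relay goes on the lower tier of the green case, under the grey flap: lift the flap by its orange tab, put the relay in, and shut the flap fully again over it.

Things in the scene. Friction and masses are not known exactly. Their poses are not given: they have to be found in the camera images.
- capacitor: Loose electrolytic capacitor: blue upright cylinder with a grey metal top and white stripe, 30 mm diameter, 42 mm high, about 35 g. Origin: centre of its underside, z up along its axis. It stands on a 2 mm mat.
- heat_sink: Loose black finned heat sink, 36 (x) x 30 (y) x 28 mm high, about 60 g; the fins run along x and the flat outer fins face +-y (30 mm apart: grip there). Origin: centre of its underside, z up. It stands on the 2 mm mat, at any yaw.
- choke: Loose toroidal choke: copper-wound ring lying on a round black base, 40 mm diameter, 22 mm high, about 60 g. Origin: centre of its underside, z up. It stands on the 2 mm mat.
- relay: Loose relay: yellow block on a black base with a small red mark on top, 28 x 28 x 34 mm high, about 40 g. Origin: centre of its underside, z up; its sides face +-x and +-y. It stands on the 2 mm mat, at any yaw.
- bin_capacitor: White open bin, fixed, outside 120 (x) x 110 (y) x 26 mm high, walls and floor 4 mm; a blue capacitor is fixed in its rear (+x) bay as a sample, 46 mm high over the table. A 24 mm high partition parts it from the empty front bay: inside x -56 to +10, y -51 to +51 mm, middle at x -23. Origin: centre of its underside, on the table; x points away from the robot, z up.
- bin_heat_sink: White open bin, fixed, outside 120 (x) x 110 (y) x 26 mm high, walls and floor 4 mm; a black finned heat sink is fixed in its rear (+x) bay as a sample, 32 mm high over the table. A 24 mm high partition parts it from the empty front bay: inside x -56 to +10, y -51 to +51 mm, middle at x -23. Origin: centre of its underside, on the table; x points away from the robot, z up.
- bin_choke: White open bin, fixed, outside 120 (x) x 110 (y) x 26 mm high, walls and floor 4 mm; a copper-wound choke is fixed in its rear (+x) bay as a sample, 26 mm high over the table. A 24 mm high partition parts it from the empty front bay: inside x -56 to +10, y -51 to +51 mm, middle at x -23. Origin: centre of its underside, on the table; x points away from the robot, z up.
- case: Green open case, fixed, outside 140 (x) x 130 (y) x 52 mm high, walls 5 mm. Its lower tier is the whole inside, x +-65, y +-60 mm, black floor 6 mm above the origin, covered by the grey flap. Origin: centre of its underside, on the table; x points from the tab side (near the robot) to the hinge side, z up. The hinge line runs along the case's y at x +70, z +55 mm.
- flap (a joint): Angle of the grey flap (139 x 130 x 6 mm), rad: 0 = shut, level over the case, growing as the tab end rises, to a stop at 1.75 (just past upright). The hinge is stiff: the flap stays where it is left and needs 1 to 2 N at the tab to move.
- flap_tab (a point): Grip point on the orange tab in the middle of the flap's free edge. The tab is 20 mm wide (along the case's y), 8 mm thick, and reaches 38 mm past the edge; this point is on its mid-line, 24 mm past the edge, 164 mm from the hinge line and level with it when shut. Pinched from above across its 20 mm width, the tab turns between the fingers as the flap swings.
There are look-alikes about, which are no part of the job. Leave any pink or turquoise look-alike of the choke alone.

How it is judged (in metres and radians):
On the way, in this order (a step that is already met when the one before it is completed fails the run):
1. the flap of the case is lifted well open (over 0.9 rad) (value of joint flap above 0.9 rad), for 0.2 s.
2. the relay lies on the lower tier of the case (x of relay in the frame of case between -0.058 and 0.058 m and y of relay in the frame of case between -0.054 and 0.054 m and z of relay in the frame of case between 0 and 0.014 m), for 0.2 s.
At the end, for the whole second after the job is handed in: Capacitor, heat sink and choke stand upright (within 0.2 rad) on the floor of the front bay of the bin with the like sample (within 6 mm); the relay stands so on the floor of the case (within 8 mm), with the flap shut over it (under 0.08 rad); all released and at rest (all of step 2 and angle between each of relay, capacitor, heat_sink, choke's own z axis and vertical below 0.2 rad and linear speed of each of relay, capacitor, heat_sink, choke below 0.02 m/s and angular speed of each of relay, capacitor, heat_sink, choke below 0.3 rad/s and value of joint flap below 0.08 rad and x of capacitor in the frame of bin_capacitor between -0.048 and 0.002 m and y of capacitor in the frame of bin_capacitor between -0.045 and 0.045 m and z of capacitor in the frame of bin_capacitor between 0 and 0.01 m and x of heat_sink in the frame of bin_heat_sink between -0.048 and 0.002 m and y of heat_sink in the frame of bin_heat_sink between -0.045 and 0.045 m and z of heat_sink in the frame of bin_heat_sink between 0 and 0.01 m and x of choke in the frame of bin_choke between -0.048 and 0.002 m and y of choke in the frame of bin_choke between -0.045 and 0.045 m and z of choke in the frame of bin_choke between 0 and 0.01 m); the robot touches nothing.
It also fails if it takes over 131 s, if anything falls off the work surface, if the arm or the gripper's body presses on something with over 40 N, if the wrist force passes 120 N, or if a joint passes its speed limit or range.

## Working session

There is one attempt and no reset: what is moved stays moved. The work goes in short steps, Python scripts to look and compute and a shell command to move; the robot and the scene stay as the last step left them, time stands still between calls to the robot, and variables do not carry over. Pictures are saved under pics/ and viewed, about 12 in all and at most 16, crops included, and the job is handed in when it is done.

```bash
ls; mkdir -p pics; python3 - <<'E'
from cell import read_state, cams, manip
import cv2
for n in("scene","top"):
    cv2.imwrite(f"pics/{n}0.png",cams.camera(n)[:,:,::-1]); c=cams.get_calibration(n); print(n,c)
print(read_state())
E
```

```text
pics
scene {'vertical_fov': 45.842240344082946, 'cx': 276.2964407496211, 'cy': 207.22233252228742, 'dist_coeffs': array([-0.02123857,  0.        ,  0.        ,  0.        ,  0.        ]), 'R': array([[ 0.52223526,  0.85261073, -0.01803566],
       [ 0.49801513, -0.32207229, -0.80513997],
       [-0.69227976,  0.41149045, -0.59281055]]), 't': array([-211.68869443, -175.33926548, 1593.87315157])}
top {'vertical_fov': 42.5220384556024, 'cx': 275.9220937178458, 'cy': 219.0180490148453, 'dist_coeffs': array([0.05480346, 0.        , 0.        , 0.        , 0.        ]), 'R': array([[ 0.02187298, -0.99975765,  0.00249166],
       [-0.98064943, -0.02193977, -0.1945388 ],
       [ 0.19454633,  0.0018117 , -0.98089166]]), 't': array([ -51.28417936,  444.81384133, 1292.76057079])}
{'clock': 0.1, 'joints': array([ 1.22938673e+00,  3.00449605e-01,  1.52147357e+00, -1.40722302e-05,
        1.32071462e+00, -6.65941838e-02]), 'qd': array([-0.00132964, -0.00190564, -0.00334275, -0.00100296,  0.0002739 ,
        0.00031162]), 'effort': array([ 1.11662896e-03, -5.32633567e+01, -3.53293526e+01,  7.09792902e-02,
        2.33358733e-02, -6.72897727e-05]), 'eef_pos': array([149.18467596, 529.15893759, 212.94360024]), 'eef_rot': array([-3.14054893e+00, -5.59479599e-05,  2.86678070e+00]), 'wrist_force': array([-0.45097605, -0.80987325, -0.31545576]), 'moment': array([ 0.05066276, -0.01877878, -0.05582298]), 'finger_gap': 94.37262490502577}
```

View pics/top0.png

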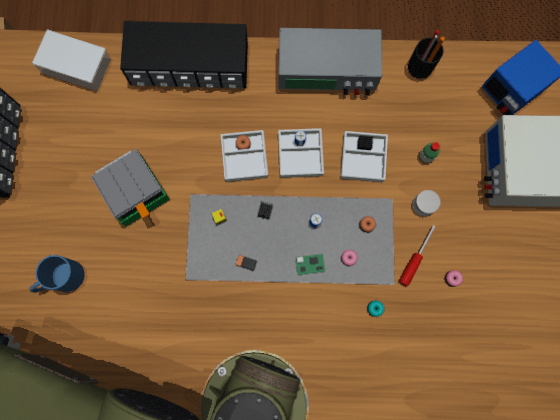

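View pics/scene0.png

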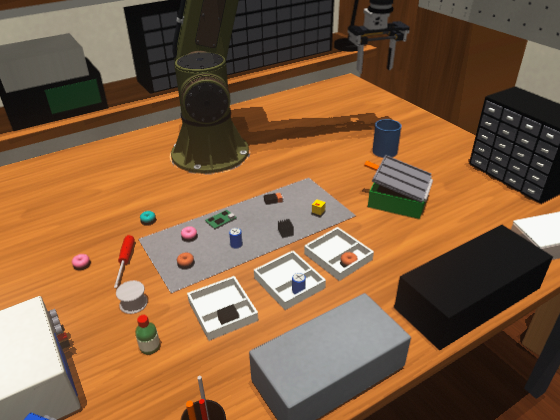

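The top view shows yellow relay (219,217), heat sink (265,210), capacitor (316,221), copper choke (368,224); the pink rings (349,258), (454,278) and the turquoise ring (376,309) are look-alikes, and the black/orange thing (246,263) is neither sink nor relay. The bins, left to right, are choke, capacitor and heat sink. The case is at (130,187) with its flap possibly ajar. I'll enlarge to confirm.

```bash
cat > h.py <<'E'
from cell import read_state, cams
import numpy as np, cv2
def K(n):
    c=cams.get_calibration(n); f=210/np.tan(np.radians(c['vertical_fov']/2))
    return c,np.array([[f,0,c['cx']],[0,f,c['cy']],[0,0,1.]])
def ray(n,px):
    c,k=K(n); u=cv2.undistortPoints(np.array([[px]],float),k,c['dist_coeffs'])[0,0]
    d=c['R'].T@np.array([*u,1]); return -c['R'].T@c['t'],d/np.linalg.norm(d)
def onz(n,px,z):
    o,d=ray(n,px); return o+d*(z-o[2])/d[2]
def tri(p1,p2):
    o1,d1=ray('top',p1);o2,d2=ray('scene',p2)
    s=np.linalg.lstsq(np.c_[d1,-d2],o2-o1,rcond=None)[0]; a,b=o1+s[0]*d1,o2+s[1]*d2
    return (a+b)/2,np.linalg.norm(a-b)
def proj(n,X):
    c,k=K(n); return cv2.projectPoints(np.atleast_2d(np.array(X,float)),cv2.Rodrigues(c['R'])[0],c['t'],k,c['dist_coeffs'])[0][:,0]
def snap(name,n,x0,y0,w,h,s):
    im=cams.camera(n)[:,:,::-1]; cv2.imwrite(f'pics/{n}_{name}_raw.png',im)
    return cv2.resize(im[y0:y0+h,x0:x0+w],None,fx=s,fy=s,interpolation=cv2.INTER_CUBIC)
E
python3 - <<'E'
from h import *
a=cv2.imread('pics/top0.png');b=cv2.imread('pics/scene0.png')
R=lambda i,x,y,w,h,s:cv2.resize(i[y:y+h,x:x+w],None,fx=s,fy=s,interpolation=cv2.INTER_CUBIC)
cv2.imwrite('pics/c1.png',R(a,185,125,210,150,3.8))
c=np.zeros((600,800,3),np.uint8)
c[:600,:400]=R(a,85,140,80,120,5); c[:600,400:]=R(b,355,145,80,120,5)
cv2.imwrite('pics/c2.png',c)
E
```

```text
(no output)
```

View pics/c1.png

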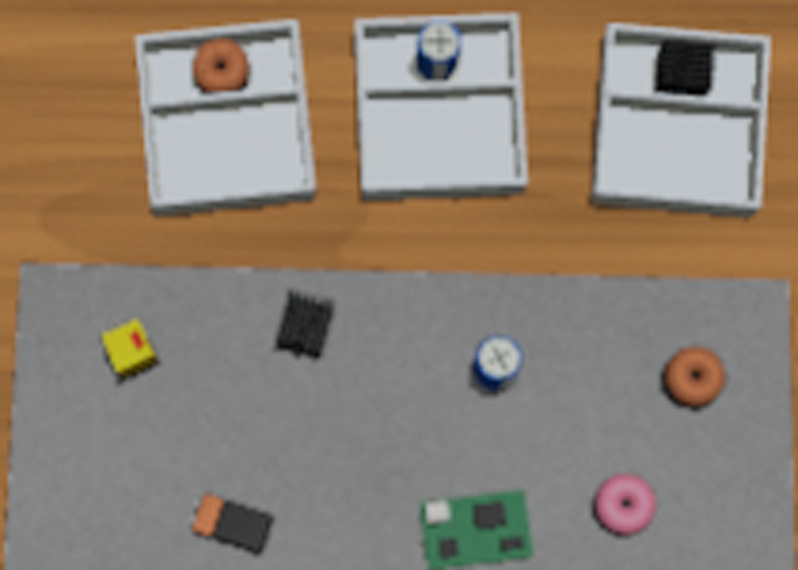

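View pics/c2.png

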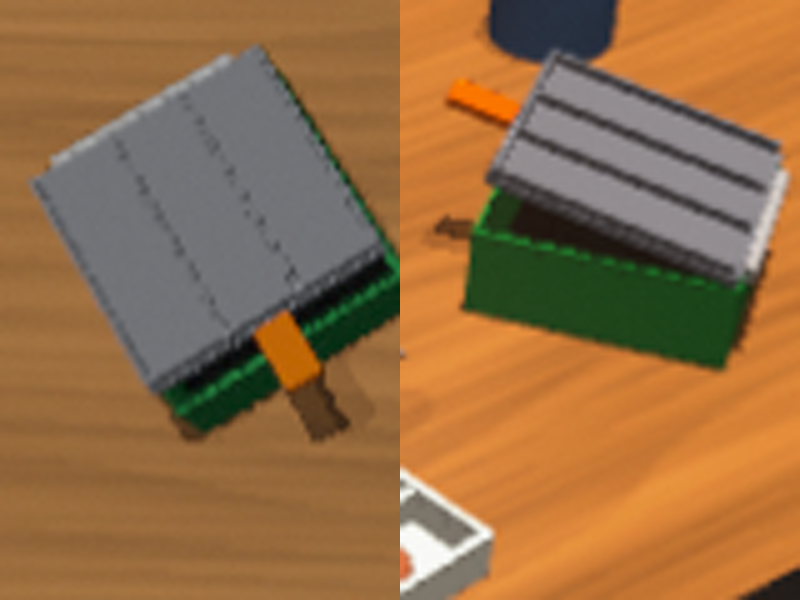

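```bash
cat > m.py <<'E'
from h import *
T=lambda p:(185+(p[0]+.5)/3.8-.5,125+(p[1]+.5)/3.8-.5)
C1=lambda p:(85+(p[0]+.5)/5-.5,140+(p[1]+.5)/5-.5)
C2=lambda p:(355+(p[0]-400+.5)/5-.5,145+(p[1]+.5)/5-.5)
np.set_printoptions(precision=1,suppress=True)
print('cam',-K('top')[0]['R'].T@K('top')[0]['t'],-K('scene')[0]['R'].T@K('scene')[0]['t'])
B={'choke':[(136,37),(297,21),(314,188),(151,205)],'cap':[(356,20),(519,14),(525,185),(361,192)],'hs':[(608,25),(769,38),(761,207),(596,199)]}
for k,v in B.items():
    P=np.array([onz('top',T(p),26) for p in v]); c=P.mean(0); ex=P[0]+P[1]-P[2]-P[3]; yaw=np.arctan2(ex[1],ex[0])
    print(k,c,'yaw',np.degrees(yaw),'sides',[np.linalg.norm(P[i]-P[i-1]) for i in range(4)],'bay',c[:2]-23*np.array([np.cos(yaw),np.sin(yaw)]))
print('tri corners')
for n,a,b in [('hL',(35,182),(780,150)),('hR',(260,48),(740,275)),('fL',(150,385),(555,55)),('fR',(385,250),(490,180)),('tabend',(307,382),(450,92))]:
    print(n,*tri(C1(a),C2(b)))
im=cv2.imread('pics/top0.png'); hsv=cv2.cvtColor(im,cv2.COLOR_BGR2HSV); H,S,V=cv2.split(hsv)
roi=np.zeros_like(H);roi[198:280,190:392]=1; roi=roi>0
def blob(m,box,z,nm):
    q=np.zeros_like(H);x0,y0,x1,y1=box;q[y0:y1,x0:x1]=255;m=(m&(q>0)).astype(np.uint8)*255
    cs=max(cv2.findContours(m,0,2)[0],key=cv2.contourArea);M=cv2.moments(m,True);c=(M['m10']/M['m00'],M['m01']/M['m00'])
    print(nm,'cent',np.array(c),'n',M['m00'],onz('top',c,z),'rect',cv2.minAreaRect(cs))
blob((H>20)&(H<35)&(S>120)&(V>130),(205,205,235,232),36,'relay top')
blob((V<60),(250,195,280,225),30,'sink')
blob((V>150)&(S<90),(300,205,332,235),44,'cap top')
blob((S>90)&(H<25),(355,210,385,240),15,'choke')
E
python3 m.py
```

```text
cam [ 185.8  -43.9 1354.7] [1301.3 -531.8  799.9]
choke [617.3  45.   26. ] yaw 7.1026390656760015 sides [np.float64(118.75428663816514), np.float64(110.05280293445618), np.float64(118.46391684248697), np.float64(109.76859210948788)] bay [594.5  42.1]
cap [ 627.7 -100.7   26. ] yaw 2.5419792362630904 sides [np.float64(121.42340271501058), np.float64(111.26223763178929), np.float64(120.81434803347031), np.float64(110.21969644602946)] bay [ 604.7 -101.7]
hs [ 621.  -264.9   26. ] yaw -3.6376317764602457 sides [np.float64(123.06845177258319), np.float64(109.37422285493733), np.float64(119.09246236706264), np.float64(110.19266759790163)] bay [ 598.  -263.4]
tri corners
hL [539.8 414.3  61.4] 1.2879510181397558
hR [612.6 310.4  60.9] 1.0528836824571002
fL [433.5 341.4  92.2] 0.13826977699071008
fR [503.6 235.9  85.5] 0.5818188277426577
tabend [435.5 265.9  94.6] 2.5011387380229286
relay top cent [217.7 215.7] n 102.0 [452.5 103.8  36. ] rect ((217.7000274658203, 215.40003967285156), (10.28591251373291, 10.733125686645508), 63.43495178222656)
sink cent [264.6 210.6] n 164.0 [469.5 -12.4  30. ] rect ((264.5094299316406, 210.71697998046875), (11.538285255432129, 14.834939002990723), 15.945395469665527)
cap top cent [316.  218.5] n 90.0 [ 449.3 -140.7   44. ] rect ((316.0, 218.0), (10.0, 10.0), 0.0)
choke cent [367.3 223.8] n 190.0 [ 444.3 -272.2   15. ] rect ((367.2500305175781, 223.75003051757812), (14.142135620117188, 14.849241256713867), 45.0)
```

```bash
cat > go.py <<'E'
# usage: go.py x y z jaw_angle_deg -> tool-frame row to reach it
import sys
from h import *
from scipy.spatial.transform import Rotation as Ro
s=read_state(); R=Ro.from_euler('xyz',s['eef_rot']).as_matrix(); p=s['eef_pos']
a=list(map(float,sys.argv[1:])); pre='%6.1fs p=%s jaw=%.1f gap=%.1f F=%s q6=%.2f'%(s['clock'],np.round(p,1),np.degrees(np.arctan2(R[1,1],R[0,1])),s['finger_gap'],np.round(s['wrist_force'],1),s['joints'][5]); print(pre)
for i in range(0,len(a),4):
    t=np.array(a[i:i+3]); d=R.T@(t-p)/1000; ja=np.degrees(np.arctan2(R[1,1],R[0,1])); turn=-((a[i+3]-ja+90)%180-90)
    print('[%.3f,%.3f,%.3f,%.1f]'%(*d,turn))
E
python3 go.py 444 271.5 180 124.6 444 271.5 83 124.6
```

```text
0.1s p=[149.2 529.2 212.9] jaw=74.3 gap=94.4 F=[-0.5 -0.8 -0.3] q6=-0.07
[-0.354,-0.168,0.033,-50.3]
[-0.354,-0.168,0.130,-50.3]
```

```bash
python3 -m handwheel '[[-0.354,-0.168,0.033,-50.3],[-0.354,-0.168,0.033,-50.3],[-0.354,-0.168,0.033,-50.3],[-0.354,-0.168,0.033,-50.3],[-0.354,-0.168,0.033,-50.3]]' 0.55 20; python3 go.py 444 271.5 150 124.6 444 271.5 83 124.6
```

```text
clock: 0.72
eef_pos: [361.0, 345.2, 189.5]
eef_rot: [-3.141, -0.001, -2.572]
wrist_force: [-0.2, 0.1, -0.0]
finger_gap: 47.3
   0.7s p=[361.  345.2 189.5] jaw=122.6 gap=47.3 F=[-0.2  0.1 -0. ] q6=-1.45
[-0.030,-0.107,0.040,-2.0]
[-0.030,-0.107,0.107,-2.0]
```

```bash
python3 -m handwheel '[[-0.030,-0.107,0.040,-2],[-0.030,-0.107,0.040,-2],[-0.030,-0.107,0.040,-2],[-0.030,-0.107,0.040,-2]]'; python3 go.py 444 271.5 83 124.6
python3 - <<'E'
from h import *
a=snap('t1','top',85,140,100,120,5);b=snap('t1','scene',345,125,100,120,5)
c=np.zeros((600,800,3),np.uint8);c[:,:400]=a[:,100:500];c[:,400:]=b[:,:400];cv2.imwrite('pics/c3.png',c)
E
```

```text
clock: 1.23
eef_pos: [443.6, 271.5, 149.6]
eef_rot: [-3.141, -0.001, -2.538]
wrist_force: [-0.3, -0.0, 0.4]
finger_gap: 42.0
   1.2s p=[443.6 271.5 149.6] jaw=124.6 gap=42.0 F=[-0.3 -0.   0.4] q6=-1.70
[-0.000,-0.000,0.067,0.0]
```

View pics/c3.png

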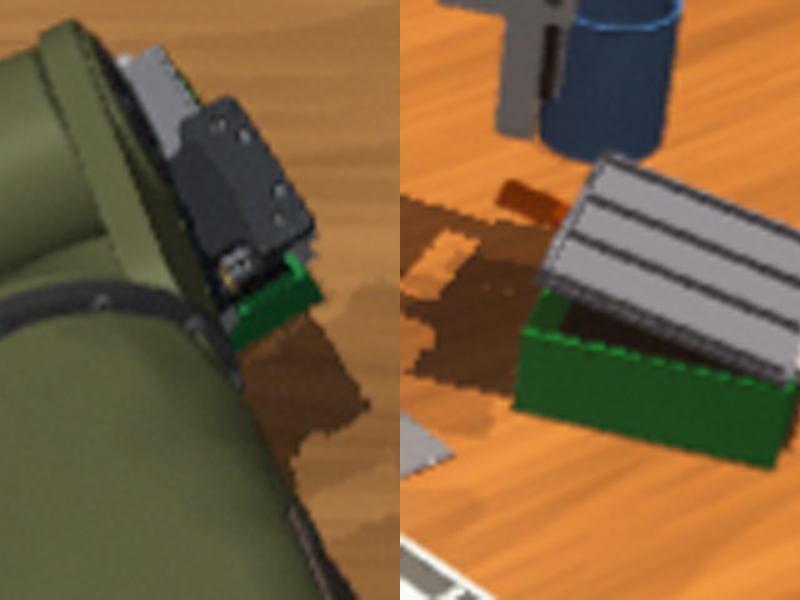

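The right-hand panel (scene view) shows the finger standing over the orange tab near panel pixel (515,130), with the tab at (530,200). The descent is clear.

```bash
python3 -m handwheel '[[0,0,0.035,0],[0,0,0.067,0],[0,0,0.067,0]]'; python3 -m handwheel '[[0,0,0,0],[0,0,0,0],[0,0,0,0],[0,0,0,0]]' 1 20; python3 go.py
```

```text
clock: 1.7
eef_pos: [441.9, 272.5, 81.9]
eef_rot: [-3.141, -0.003, -2.534]
wrist_force: [-0.3, 0.2, -0.2]
finger_gap: 42.1
clock: 2.2
eef_pos: [443.2, 271.5, 82.9]
eef_rot: [-3.139, -0.002, -2.534]
wrist_force: [6.0, -10.6, 0.4]
finger_gap: 19.8
   2.2s p=[443.2 271.5  82.9] jaw=124.8 gap=19.8 F=[  6.  -10.6   0.4] q6=-1.70
```

```bash
python3 -m handwheel '[[-0.003,-0.002,-0.012,0],[-0.009,-0.002,-0.030,0],[-0.015,-0.002,-0.041,0],[-0.021,-0.002,-0.052,0],[-0.028,-0.002,-0.062,0]]'; python3 go.py
```

```text
clock: 2.82
eef_pos: [466.8, 286.9, 145.9]
eef_rot: [-3.14, -0.002, -2.534]
wrist_force: [-2.7, 5.8, -4.1]
finger_gap: 19.9
   2.8s p=[466.8 286.9 145.9] jaw=124.8 gap=19.9 F=[-2.7  5.8 -4.1] q6=-1.69
```

```bash
python3 -m handwheel '[[-0.013,0.001,-0.016,0],[-0.031,0.001,-0.032,0],[-0.045,0.001,-0.042,0],[-0.066,0.001,-0.054,0],[-0.090,0.001,-0.062,0]]'; python3 -m handwheel '[[0,0,0,0],[0,0,0,0]]'; python3 go.py
```

```text
clock: 3.45
eef_pos: [541.0, 338.8, 209.2]
eef_rot: [-3.139, -0.001, -2.535]
wrist_force: [1.5, -5.6, -2.9]
finger_gap: 19.5
clock: 3.7
eef_pos: [541.0, 338.6, 209.2]
eef_rot: [-3.139, -0.001, -2.535]
wrist_force: [3.5, -0.2, -5.7]
finger_gap: 19.5
   3.7s p=[541.  338.6 209.2] jaw=124.8 gap=19.5 F=[ 3.5 -0.2 -5.7] q6=-1.67
```

```bash
python3 -m handwheel '[[0,0,0,0],[0,0,0,0],[0,0,-0.03,0],[0,0,-0.065,0]]' 0.45; python3 go.py 453.5 101.5 140 111.5 
```

```text
clock: 4.2
eef_pos: [540.5, 338.7, 275.0]
eef_rot: [-3.139, -0.002, -2.535]
wrist_force: [-0.5, -0.7, 0.2]
finger_gap: 51.6
   4.2s p=[540.5 338.7 275. ] jaw=124.8 gap=51.6 F=[-0.5 -0.7  0.2] q6=-1.67
[0.207,-0.145,0.136,13.3]
```

```bash
python3 -m handwheel '[[0.06,-0.04,0.02,5],[0.207,-0.145,0.136,13.3],[0.207,-0.145,0.136,13.3],[0.207,-0.145,0.136,13.3],[0.207,-0.145,0.136,13.3]]' 0.3; python3 go.py 453.5 101.5 100 111.5
python3 - <<'E'
from h import *
a=snap('t2','top',85,140,160,120,5);b=snap('t2','scene',290,130,160,120,5)
cv2.imwrite('pics/c4.png',b)
E
```

```text
clock: 4.82
eef_pos: [451.7, 99.4, 138.9]
eef_rot: [-3.139, -0.002, -2.768]
wrist_force: [0.6, 0.0, 0.9]
finger_gap: 65.7
   4.8s p=[451.7  99.4 138.9] jaw=111.4 gap=65.7 F=[0.6 0.  0.9] q6=-1.80
[-0.002,0.001,0.039,-0.1]
```

View pics/c4.png

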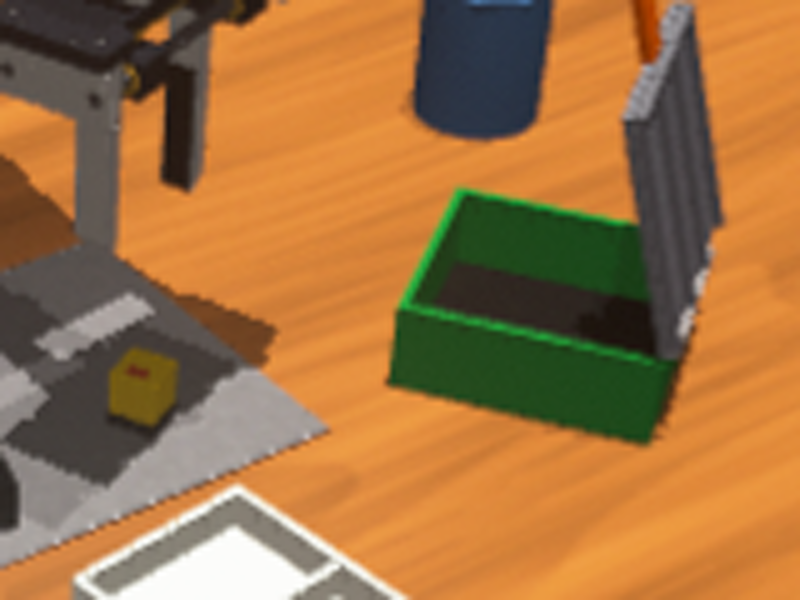

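```bash
python3 - <<'E'
from h import *
S=lambda p:(290+(p[0]+.5)/5-.5,130+(p[1]+.5)/5-.5)
for p,z in [((402,308),52),((462,190),52),((665,360),52),((145,364),36)]: print(p,onz('scene',S(p),z).round(1))
E
python3 go.py 453.5 101.5 16 111.5
```

```text
(402, 308) [501.6 232.6  52. ]
(462, 190) [429.2 337.6  52. ]
(665, 360) [610.8 314.8  52. ]
(145, 364) [451.3 102.7  36. ]
   4.9s p=[451.4  99.  138.4] jaw=111.3 gap=65.8 F=[-0.   0.2 -0.1] q6=-1.80
[-0.003,0.002,0.122,-0.2]
```

The crop shows the flap standing about upright (690,180), the open case with a clear floor, and the relay at (145,364). The case corners agree with my earlier estimate within 3 mm.

```bash
python3 -m handwheel '[[-0.002,0.003,0.05,-0.2],[-0.002,0.003,0.10,-0.2],[-0.002,0.003,0.122,-0.2],[-0.002,0.003,0.122,-0.2]]' 0.3; python3 -m handwheel '[[0,0,0,0],[0,0,0,0],[0,0,0,0],[0,0,0,0],[0,0,0,0]]' 1 20;python3 -m handwheel '[[0,0,-0.06,0],[0,0,-0.12,0],[0,0,-0.12,0]]';  python3 go.py 505 312.6 140 124.6 505 312.6 21 124.6
```

```text
clock: 5.42
eef_pos: [451.5, 102.6, 15.9]
eef_rot: [-3.14, -0.006, -2.765]
wrist_force: [0.1, 0.2, -0.2]
finger_gap: 65.9
clock: 6.05
eef_pos: [451.7, 102.6, 16.2]
eef_rot: [-3.14, -0.005, -2.765]
wrist_force: [-1.5, -0.5, 5.8]
finger_gap: 28.1
clock: 6.42
eef_pos: [454.0, 103.3, 140.0]
eef_rot: [-3.138, 0.002, -2.765]
wrist_force: [-0.6, 1.1, -0.6]
finger_gap: 28.2
   6.4s p=[454.  103.3 140. ] jaw=111.6 gap=28.2 F=[-0.6  1.1 -0.6] q6=-1.80
[-0.124,0.176,-0.000,-13.0]
[-0.124,0.176,0.119,-13.0]
```

```bash
python3 go.py 492.7 304.1 140 124.6; python3 -m handwheel '[[-0.037,0.053,0,-4],[-0.074,0.106,0,-9],[-0.109,0.173,0,-13],[-0.109,0.173,0,-13],[-0.109,0.173,0,-13]]' ; python3 go.py  492.7 304.1 60 124.6 492.7 304.1 21 124.6
```

```text
6.4s p=[454.  103.3 140. ] jaw=111.6 gap=28.2 F=[-0.6  1.1 -0.6] q6=-1.80
[-0.110,0.172,-0.000,-13.0]
clock: 7.05
eef_pos: [491.3, 304.4, 138.3]
eef_rot: [-3.138, -0.001, -2.538]
wrist_force: [-0.1, -1.3, -0.2]
finger_gap: 28.4
   7.0s p=[491.3 304.4 138.3] jaw=124.6 gap=28.4 F=[-0.1 -1.3 -0.2] q6=-1.68
[-0.001,-0.001,0.078,0.0]
[-0.001,-0.001,0.117,0.0]
```

```bash
python3 -m handwheel '[[-0.001,-0.001,0.05,0],[-0.001,-0.001,0.095,0],[-0.001,-0.001,0.113,0],[-0.001,-0.001,0.117,0],[-0.001,-0.001,0.117,0]]'; python3 go.py
```

```text
clock: 7.68
eef_pos: [493.6, 303.7, 22.7]
eef_rot: [-3.138, 0.001, -2.538]
wrist_force: [0.4, 0.6, -0.4]
finger_gap: 28.6
   7.7s p=[493.6 303.7  22.7] jaw=124.6 gap=28.6 F=[ 0.4  0.6 -0.4] q6=-1.68
```

```bash
python3 -m handwheel '[[0,0,0.0025,0],[0,0,0.0025,0],[0,0,0.0025,0]]'; python3 -m handwheel '[[0,0,0,0],[0,0,0,0],[0,0,0,0],[0,0,-0.05,0],[0,0,-0.11,0]]' 0.45;  python3 go.py
python3 - <<'E'
from h import *
b=snap('t3','scene',340,110,110,120,5)
cv2.imwrite('pics/c5.png',b)
E
```

```text
clock: 8.05
eef_pos: [493.7, 303.8, 20.5]
eef_rot: [-3.137, 0.001, -2.538]
wrist_force: [0.6, 0.9, -0.3]
finger_gap: 28.7
clock: 8.68
eef_pos: [492.7, 303.8, 131.0]
eef_rot: [-3.138, -0.001, -2.538]
wrist_force: [0.6, 0.8, 0.0]
finger_gap: 51.7
   8.7s p=[492.7 303.8 131. ] jaw=124.6 gap=51.7 F=[0.6 0.8 0. ] q6=-1.68
```

View pics/c5.png

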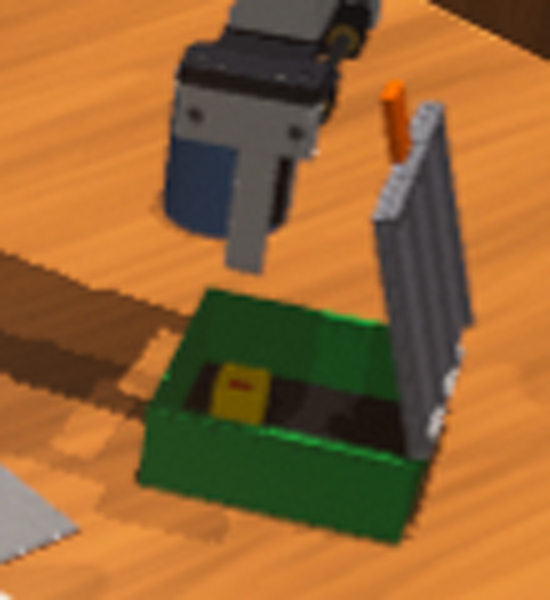

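The relay stands upright in the case (240,395), and the flap is still open. Next I'll re-grip the tab and reverse the arc.

```bash
python3 -m handwheel '[[0,0,-0.06,0],[0,0,-0.12,0],[0,0,-0.144,0],[-0.03,0.001,-0.144,0],[-0.059,0.001,-0.144,0]]' 0.55;  python3 go.py 541 338.6 209.5 124.8
```

```text
clock: 9.35
eef_pos: [542.4, 339.9, 285.3]
eef_rot: [-3.136, 0.012, -2.538]
wrist_force: [-0.3, 0.2, -0.2]
finger_gap: 42.5
   9.3s p=[542.4 339.9 285.3] jaw=124.6 gap=42.5 F=[-0.3  0.2 -0.2] q6=-1.67
[0.003,0.000,0.076,-0.2]
```

```bash
python3 -m handwheel '[[0.002,0,0.03,0],[0.002,0,0.06,0],[0.002,0,0.075,0],[0.002,0,0.075,0]]'; python3 -m handwheel '[[0,0,0,0],[0,0,0,0],[0,0,0,0],[0,0,0,0]]' 1 20;  python3 go.py 541 338.6 209.2 124.8
```

```text
clock: 9.85
eef_pos: [541.6, 338.8, 209.8]
eef_rot: [-3.136, 0.011, -2.538]
wrist_force: [0.3, -0.9, 0.1]
finger_gap: 42.4
clock: 10.35
eef_pos: [541.7, 339.1, 210.6]
eef_rot: [-3.136, 0.012, -2.538]
wrist_force: [-0.7, -0.3, 5.5]
finger_gap: 19.6
  10.3s p=[541.7 339.1 210.6] jaw=124.6 gap=19.6 F=[-0.7 -0.3  5.5] q6=-1.67
[0.001,0.000,0.001,-0.2]
```

```bash
python3 -m handwheel '[[0.023,0,0.0085,0],[0.045,0,0.020,0],[0.065,0,0.035,0],[0.083,0,0.053,0],[0.097,0,0.073,0]]'; python3 -m handwheel '[[0,0,0,0]]'; python3 go.py
```

```text
clock: 10.98
eef_pos: [462.3, 284.0, 136.4]
eef_rot: [-3.137, 0.013, -2.538]
wrist_force: [0.9, 2.6, -0.3]
finger_gap: 19.8
clock: 11.1
eef_pos: [461.7, 283.7, 135.6]
eef_rot: [-3.137, 0.011, -2.538]
wrist_force: [-0.0, 0.8, -1.5]
finger_gap: 19.6
  11.1s p=[461.7 283.7 135.6] jaw=124.6 gap=19.6 F=[-0.   0.8 -1.5] q6=-1.69
```

```bash
python3 -m handwheel '[[0.010,0,0.022,0],[0.018,0,0.046,0],[0.022,0,0.070,0],[0.023,0,0.084,0],[0.023,0,0.088,0]]'; python3 -m handwheel '[[0,0,0.002,0],[0,0,0.002,0]]'; python3 go.py
```

```text
clock: 11.72
eef_pos: [444.3, 271.4, 48.4]
eef_rot: [-3.137, 0.012, -2.538]
wrist_force: [-11.8, -0.7, 25.1]
finger_gap: 19.6
clock: 11.98
eef_pos: [444.6, 271.7, 48.1]
eef_rot: [-3.137, 0.011, -2.538]
wrist_force: [-12.3, -3.7, 18.3]
finger_gap: 19.7
  12.0s p=[444.6 271.7  48.1] jaw=124.6 gap=19.7 F=[-12.3  -3.7  18.3] q6=-1.69
```

```bash
python3 -m handwheel '[[0,0,-0.001,0],[0,0,-0.001,0],[0,0,-0.001,0],[0,0,-0.05,0],[0,0,-0.11,0]]' 0.4;  python3 go.py 469.5 -12.4 140 74
python3 - <<'E'
from h import *
b=snap('t4','scene',355,145,80,75,5);a=snap('t4','top',245,190,40,40,10); d=cv2.resize(cv2.imread('pics/scene_t4_raw.png')[215:245,270:310],None,fx=10,fy=10,interpolation=cv2.INTER_CUBIC)
c=np.zeros((600,800,3),np.uint8);c[:375,:400]=b;c[:400,400:]=a;c[300:600,:400]=d;cv2.imwrite('pics/c6.png',c)
E
```

```text
clock: 12.6
eef_pos: [442.8, 271.0, 158.6]
eef_rot: [-3.137, 0.009, -2.538]
wrist_force: [0.4, 0.1, -0.1]
finger_gap: 56.3
  12.6s p=[442.8 271.  158.6] jaw=124.6 gap=56.3 F=[ 0.4  0.1 -0.1] q6=-1.69
[0.139,-0.248,0.018,50.6]
```

View pics/c6.png

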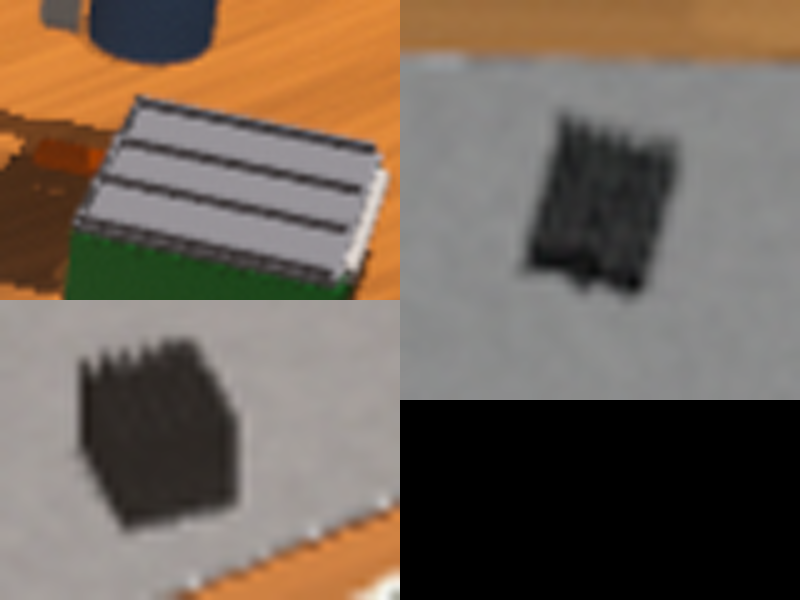

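The flap is shut flush (230,190). The heat sink's fins run about 13° off x, so the jaw direction is about 77°, and its top face is centred near (607,192) in the crop.

```bash
python3 -c "
from h import *
print(onz('top',(265.2,208.7),30))"; python3 -m handwheel '[[0.139,-0.248,0.018,48],[0.139,-0.248,0.018,48],[0.139,-0.248,0.018,48],[0.139,-0.248,0.018,48],[0.139,-0.248,0.018,48]]' 0.2; python3 go.py 472 -13 140 77
```

```text
[474.37732261 -13.90688752  30.        ]
clock: 13.32
eef_pos: [472.0, -13.1, 143.9]
eef_rot: [3.13, 0.018, 2.901]
wrist_force: [0.2, 0.5, -0.4]
finger_gap: 74.9
  13.3s p=[472.  -13.1 143.9] jaw=76.2 gap=74.9 F=[ 0.2  0.5 -0.4] q6=-1.45
[0.000,0.000,0.004,-0.8]
```

```bash
python3 go.py 473.5 -13.7 14 77; python3 -m handwheel '[[0.000,0,0.06,-0.8],[0.001,0.001,0.105,-0.8],[0.001,0.001,0.130,-0.8],[0.001,0.001,0.130,-0.8]]';python3 go.py 473.5 -13.7 14 77; python3 -m handwheel '[[0,0,0,0],[0,0,0,0],[0,0,0,0],[0,0,0,0],[0,0,0,0]]' 1 20; python3 go.py 473.5 -13.7 14 77
```

```text
13.3s p=[472.  -13.1 143.9] jaw=76.2 gap=74.9 F=[ 0.2  0.5 -0.4] q6=-1.45
[0.001,-0.002,0.130,-0.8]
clock: 13.82
eef_pos: [473.3, -11.0, 12.3]
eef_rot: [3.131, 0.016, 2.915]
wrist_force: [-0.1, 0.3, 0.2]
finger_gap: 75.1
  13.8s p=[473.3 -11.   12.3] jaw=77.0 gap=75.1 F=[-0.1  0.3  0.2] q6=-1.46
[-0.001,-0.003,-0.002,0.0]
clock: 14.45
eef_pos: [473.4, -11.1, 12.4]
eef_rot: [3.131, 0.016, 2.915]
wrist_force: [-0.1, -0.9, 2.7]
finger_gap: 29.8
  14.4s p=[473.4 -11.1  12.4] jaw=77.0 gap=29.8 F=[-0.1 -0.9  2.7] q6=-1.46
[-0.001,-0.003,-0.002,0.0]
```

```bash
python3 -m handwheel '[[0,0,-0.04,0],[0,0,-0.09,0],[0,0,-0.12,0]]'; python3 go.py 598 -263.4 135 86.4
```

```text
clock: 14.82
eef_pos: [471.6, -11.9, 134.6]
eef_rot: [3.131, 0.018, 2.915]
wrist_force: [-0.7, 0.1, -1.1]
finger_gap: 29.8
  14.8s p=[471.6 -11.9 134.6] jaw=77.0 gap=29.8 F=[-0.7  0.1 -1.1] q6=-1.46
[-0.180,-0.217,0.001,-9.4]
```

```bash
python3 -m handwheel '[[-0.036,-0.043,0,-3],[-0.072,-0.087,0,-6],[-0.108,-0.13,0,-9.4],[-0.144,-0.174,0,-9.4],[-0.180,-0.217,0.0,-9.4]]';python3 -m handwheel '[[0,0,0,0],[0,0,0,0]]'; python3 go.py 598 -263.4 60 86.4 598 -263.4 15 86.4
```

```text
clock: 15.45
eef_pos: [598.8, -265.5, 135.4]
eef_rot: [3.134, 0.019, 3.079]
wrist_force: [-0.7, 0.1, -1.1]
finger_gap: 29.5
clock: 15.7
eef_pos: [598.4, -265.1, 134.8]
eef_rot: [3.133, 0.018, 3.079]
wrist_force: [0.1, -0.5, -0.6]
finger_gap: 30.1
  15.7s p=[ 598.4 -265.1  134.8] jaw=86.4 gap=30.1 F=[ 0.1 -0.5 -0.6] q6=-1.99
[0.002,0.001,0.075,0.0]
[0.003,0.001,0.120,0.0]
```

```bash
python3 -m handwheel '[[0.001,0.001,0.04,0],[0.002,0.001,0.08,0],[0.003,0.001,0.110,0],[0.003,0.001,0.120,0],[0.003,0.001,0.120,0]]'; python3 go.py 598 -263.4 14.5 86.4;
```

```text
clock: 16.32
eef_pos: [598.0, -262.2, 15.6]
eef_rot: [3.133, 0.019, 3.08]
wrist_force: [0.3, -0.1, -1.0]
finger_gap: 30.0
  16.3s p=[ 598.  -262.2   15.6] jaw=86.5 gap=30.0 F=[ 0.3 -0.1 -1. ] q6=-1.99
[-0.000,-0.001,0.001,0.1]
```

```bash
python3 -m handwheel '[[0,0,0.001,0],[0,0,0.001,0]]'; python3 -m handwheel '[[0,0,0,0],[0,0,0,0],[0,0,0,0],[0,0,-0.05,0],[0,0,-0.11,0]]' 0.4;  python3 go.py 449.3 -140.7 130 72
```

```text
clock: 16.58
eef_pos: [598.4, -262.1, 15.4]
eef_rot: [3.134, 0.02, 3.08]
wrist_force: [0.1, 0.4, -0.8]
finger_gap: 29.8
clock: 17.2
eef_pos: [595.5, -262.6, 125.7]
eef_rot: [3.133, 0.018, 3.08]
wrist_force: [0.7, -0.3, 0.1]
finger_gap: 56.6
  17.2s p=[ 595.5 -262.6  125.7] jaw=86.5 gap=56.6 F=[ 0.7 -0.3  0.1] q6=-1.99
[0.153,0.113,-0.006,14.5]
```

```bash
python3 -m handwheel '[[0.05,0.038,-0.006,5],[0.1,0.075,-0.006,10],[0.153,0.113,-0.006,14.5],[0.153,0.113,-0.006,14.5],[0.153,0.113,-0.006,14.5]]' 0.3;  python3 go.py 449.3 -140.7 18 72
python3 - <<'E'
from h import *
cv2.imwrite('pics/c7.png',snap('t5','scene',130,205,150,120,5))
E
```

```text
clock: 17.82
eef_pos: [450.4, -140.8, 130.8]
eef_rot: [3.129, 0.017, 2.828]
wrist_force: [0.7, 0.4, -0.0]
finger_gap: 65.8
  17.8s p=[ 450.4 -140.8  130.8] jaw=72.0 gap=65.8 F=[ 0.7  0.4 -0. ] q6=-1.65
[0.003,-0.002,0.113,0.0]
```

View pics/c7.png

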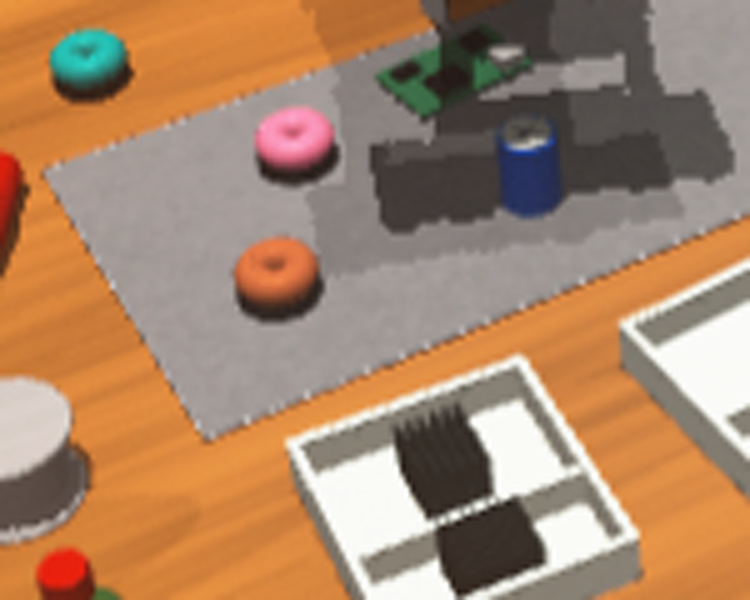

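The heat sink stands upright in the front bay of its bin (445,460). The capacitor's top is at (527,131). The copper ring at (277,277) is the choke; the pink (295,140) and turquoise (90,62) rings are the look-alikes.

```bash
python3 -c "
from h import *
S=lambda p:(130+(p[0]+.5)/5-.5,205+(p[1]+.5)/5-.5)
print(onz('scene',S((527,131)),44),onz('scene',S((277,267)),22))"
python3 -m handwheel '[[0.001,-0.001,0.05,0],[0.002,-0.002,0.09,0],[0.003,-0.002,0.113,0],[0.003,-0.002,0.113,0]]'; python3 -m handwheel '[[0,0,0,0],[0,0,0,0],[0,0,0,0],[0,0,0,0],[0,0,0,0]]' 1 15; python3 go.py
```

```text
[ 446.32110968 -141.28601279   44.        ] [ 447.55459842 -275.24140889   22.        ]
clock: 18.38
eef_pos: [449.4, -141.7, 16.0]
eef_rot: [3.128, 0.013, 2.827]
wrist_force: [0.8, 0.4, 0.4]
finger_gap: 65.8
clock: 19.0
eef_pos: [449.6, -141.8, 16.4]
eef_rot: [3.129, 0.014, 2.827]
wrist_force: [-1.1, -0.5, 4.5]
finger_gap: 29.9
  19.0s p=[ 449.6 -141.8   16.4] jaw=72.0 gap=29.9 F=[-1.1 -0.5  4.5] q6=-1.66
```

```bash
python3 -m handwheel '[[0,0,-0.04,0],[0,0,-0.09,0],[0,0,-0.115,0]]'; python3 go.py 603 -101.7 130 86
```

```text
clock: 19.38
eef_pos: [448.0, -142.9, 133.8]
eef_rot: [3.129, 0.017, 2.827]
wrist_force: [-1.0, 0.2, 0.1]
finger_gap: 29.9
  19.4s p=[ 448.  -142.9  133.8] jaw=72.0 gap=29.9 F=[-1.   0.2  0.1] q6=-1.66
[-0.135,0.087,0.007,-14.0]
```

```bash
python3 -m handwheel '[[-0.04,0.026,0,-5],[-0.08,0.052,0.002,-10],[-0.12,0.077,0.004,-14],[-0.135,0.087,0.005,-14],[-0.135,0.087,0.005,-14]]'; python3 go.py 603 -101.7 60 86 603 -101.7 19 86
```

```text
clock: 20.0
eef_pos: [603.6, -101.4, 131.5]
eef_rot: [3.133, 0.019, 3.073]
wrist_force: [-0.9, -0.5, -0.9]
finger_gap: 29.6
  20.0s p=[ 603.6 -101.4  131.5] jaw=86.1 gap=29.6 F=[-0.9 -0.5 -0.9] q6=-1.74
[0.002,-0.001,0.071,0.1]
[0.003,-0.001,0.112,0.1]
```

```bash
python3 -m handwheel '[[0.001,-0.001,0.04,0],[0.002,-0.001,0.08,0],[0.003,-0.001,0.104,0],[0.003,-0.001,0.112,0],[0.003,-0.001,0.112,0]]'; python3 go.py 603 -101.7 18.3 86
```

```text
clock: 20.62
eef_pos: [602.5, -101.6, 20.0]
eef_rot: [3.133, 0.019, 3.072]
wrist_force: [-0.3, 0.3, -0.7]
finger_gap: 29.8
  20.6s p=[ 602.5 -101.6   20. ] jaw=86.0 gap=29.8 F=[-0.3  0.3 -0.7] q6=-1.74
[-0.000,-0.000,0.002,0.0]
```

```bash
python3 -m handwheel '[[0,0,0.0015,0],[0,0,0.0015,0],[0,0,0.0015,0]]'; python3 -m handwheel '[[0,0,0,0],[0,0,0,0],[0,0,0,0],[0,0,-0.05,0],[0,0,-0.11,0]]' 0.4;  python3 go.py 446 -273.5 130 72
```

```text
clock: 21.0
eef_pos: [602.7, -101.7, 18.9]
eef_rot: [3.133, 0.019, 3.072]
wrist_force: [-0.8, -0.5, 0.2]
finger_gap: 29.6
clock: 21.62
eef_pos: [599.9, -102.3, 129.3]
eef_rot: [3.133, 0.017, 3.072]
wrist_force: [0.8, 0.2, 1.9]
finger_gap: 56.3
  21.6s p=[ 599.9 -102.3  129.3] jaw=86.0 gap=56.3 F=[0.8 0.2 1.9] q6=-1.74
[0.142,-0.181,-0.005,14.0]
```

```bash
python3 -m handwheel '[[0.04,-0.05,-0.005,5],[0.08,-0.1,-0.005,10],[0.12,-0.15,-0.005,14],[0.142,-0.181,-0.005,14],[0.142,-0.181,-0.005,14]]' 0.2; python3 go.py 446 -273.5 60 72 446 -273.5 12.5 72
python3 - <<'E'
from h import *
cv2.imwrite('pics/c8.png',snap('t6','scene',130,190,190,135,4.2))
E
```

```text
clock: 22.25
eef_pos: [444.2, -274.8, 130.5]
eef_rot: [3.129, 0.015, 2.824]
wrist_force: [0.3, 0.0, -0.2]
finger_gap: 75.0
  22.2s p=[ 444.2 -274.8  130.5] jaw=71.8 gap=75.0 F=[ 0.3  0.  -0.2] q6=-1.89
[-0.000,0.001,0.071,-0.2]
[0.000,0.000,0.118,-0.2]
```

View pics/c8.png

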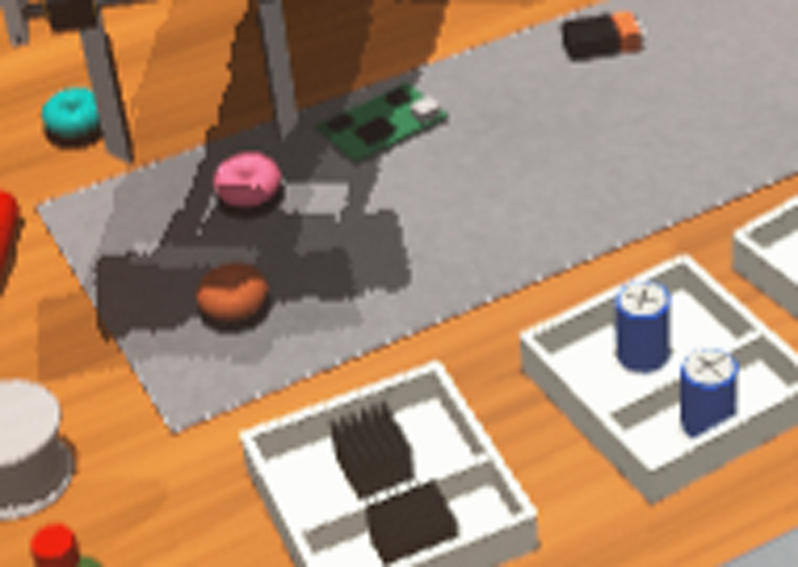

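The capacitor stands upright in its front bay (642,325), and the heat sink is unchanged. The copper choke is at (232,297), between the jaws.

```bash
python3 -m handwheel '[[0,0,0.05,0],[0,0.0,0.09,0],[0,0,0.118,0],[0,0,0.117,0]]'; python3 -m handwheel '[[0,0,0,0],[0,0,0,0],[0,0,0,0],[0,0,0,0],[0,0,0,0]]' 1 20; python3 -m handwheel '[[0,0,-0.04,0],[0,0,-0.09,0],[0,0,-0.12,0]]'; python3 go.py 594.5 42.1 130 97
```

```text
clock: 22.8
eef_pos: [448.1, -271.8, 12.7]
eef_rot: [3.129, 0.014, 2.827]
wrist_force: [0.7, 0.0, 0.3]
finger_gap: 75.2
clock: 23.42
eef_pos: [448.1, -271.8, 12.8]
eef_rot: [3.129, 0.014, 2.827]
wrist_force: [0.3, 1.2, 0.9]
finger_gap: 39.3
clock: 23.8
eef_pos: [446.3, -273.0, 135.1]
eef_rot: [3.129, 0.016, 2.827]
wrist_force: [0.4, -1.0, -0.9]
finger_gap: 39.7
  23.8s p=[ 446.3 -273.   135.1] jaw=72.0 gap=39.7 F=[ 0.4 -1.  -0.9] q6=-1.89
[-0.043,0.345,0.010,-25.0]
```

```bash
python3 -m handwheel '[[-0.008,0.058,0,-5],[-0.015,0.116,0.002,-10],[-0.022,0.174,0.004,-15],[-0.029,0.232,0.006,-20],[-0.036,0.290,0.008,-25]]'; python3 go.py 593 42.1 130 97;
```

```text
clock: 24.42
eef_pos: [570.9, -6.6, 131.3]
eef_rot: [3.137, 0.02, -3.017]
wrist_force: [1.4, -1.7, 0.5]
finger_gap: 39.4
  24.4s p=[570.9  -6.6 131.3] jaw=97.1 gap=39.4 F=[ 1.4 -1.7  0.5] q6=-1.78
[-0.028,0.046,0.002,0.1]
```

```bash
python3 -m handwheel '[[-0.028,0.046,0.002,0],[-0.028,0.046,0.002,0],[-0.027,0.046,0.04,0],[-0.026,0.046,0.08,0],[-0.026,0.046,0.1,0]]'; python3 go.py 593 42.1 16 97;
```

```text
clock: 25.05
eef_pos: [591.9, 42.1, 30.1]
eef_rot: [3.137, 0.018, -3.018]
wrist_force: [-0.2, 0.6, -0.6]
finger_gap: 40.0
  25.1s p=[591.9  42.1  30.1] jaw=97.1 gap=40.0 F=[-0.2  0.6 -0.6] q6=-1.69
[-0.001,-0.000,0.014,0.1]
```

```bash
python3 -m handwheel '[[-0.001,0,0.008,0],[-0.001,0,0.014,0],[-0.001,0,0.015,0],[-0.001,0,0.015,0]]'; python3 -m handwheel '[[0,0,0,0],[0,0,0,0],[0,0,0,0],[0,0,-0.05,0],[0,0,-0.11,0]]' 0.4;  python3 -m handwheel '[[0.05,0,-0.06,0],[0.11,0,-0.12,0],[0.17,0,-0.12,0],[0.17,0,-0.12,0]]'
python3 - <<'E'
from h import *
cv2.imwrite('pics/c9.png',snap('t7','scene',180,140,260,195,3))
E
```

```text
clock: 25.55
eef_pos: [593.5, 42.4, 15.9]
eef_rot: [3.137, 0.019, -3.018]
wrist_force: [0.0, -0.1, -0.6]
finger_gap: 39.2
clock: 26.18
eef_pos: [590.8, 41.6, 126.4]
eef_rot: [3.137, 0.016, -3.018]
wrist_force: [0.5, -0.2, 0.0]
finger_gap: 56.4
clock: 26.68
eef_pos: [418.4, 19.7, 244.9]
eef_rot: [3.138, 0.018, -3.018]
wrist_force: [0.7, 0.6, -0.2]
finger_gap: 56.3
```

View pics/c9.png

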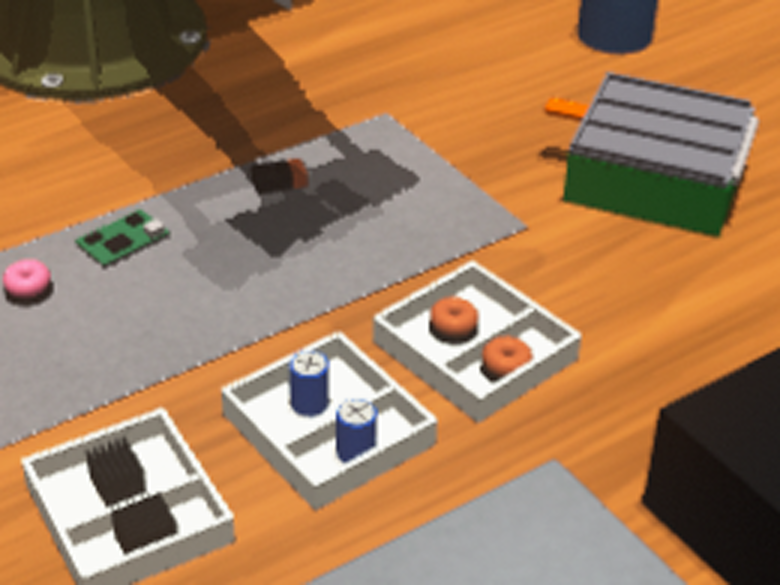

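All three parts stand in the front bays: sink (115,470), capacitor (310,380), choke (455,318). The flap is flush on the case (660,125). One numeric check of the flap, then I hand in.

```bash
python3 - <<'E'
from h import *
im=cv2.imread('pics/scene_t7_raw.png');H,S,V=cv2.split(cv2.cvtColor(im,cv2.COLOR_BGR2HSV))
m=(S>225)&(V>200)&(H>8)&(H<20); m[:, :355]=0;m[:,385:]=0;m[:165]=0;m[185:]=0
y,x=np.nonzero(m);print('tab mask',m.sum(),x.mean(),y.mean(), x.min(),x.max())
u=np.array([.823,.568]);h=np.array([521.5,324])+70*u
for th in(0,.04,.08,.15):print(th,proj('scene',[[*(h-159*np.cos(th)*u),55+159*np.sin(th)+4]]))
E
python3 - <<'E'
from cell import manip
print(manip.sign_off())
E
```

```text
tab mask 53 368.188679245283 175.26415094339623 362 375
0 [[369.07407088 175.2584185 ]]
0.04 [[369.33379626 173.30812489]]
0.08 [[369.68550712 171.36902227]]
0.15 [[370.52312501 168.01124635]]
the job is handed in; nothing more can be done
None
```

I sorted all four components and handed the job in at about 27 s of robot time, well under the 131 s limit; `sign_off` gives no verdict, so the result is unconfirmed.

- **Relay and flap:** The flap was already about 0.2 rad ajar at the start. I lifted it by its tab to about 1.3 rad, set the relay upright on the lower tier, and swung the flap shut until it pressed on its stop. In the last picture the tab was at row 175.3, against 175.3 predicted for fully shut and 171.4 for the 0.08 rad limit.
- **Heat sink, capacitor and choke:** Each was set down near the middle of the front bay of its matching bin. The last picture shows all three upright, released and clear of the gripper. I did not re-measure where they ended up; their places come from where the gripper let go.
- **Disagreements:** The two camera views differed by 2 to 3 mm on some positions, such as the capacitor and the choke. The tool picked up a tilt of about 1° along the way. Both are well inside the tolerances.
- **Left alone:** I did not touch the pink and turquoise look-alikes or any other part on the table.

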